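# Sweep the broken ware off the dressing bed

## Task

Take the bench brush from its sloped rest, press its bristles flat and firmly, but not hard, on the bed beside the crate of good vases, behind the broken pieces, and sweep all three pieces along the bed into the empty crate at its other end. Use only the brush on the pieces, touch neither the crate of good vases nor the loose things standing around, and finally lay the brush back in its rest as it was, handle up the slope.

Things in the scene. Friction and masses are not known exactly. Their poses are not given: they have to be found in the camera images.
- bed: Raised grey bed with a flat steel deck, fixed. Origin on its foot under the deck's centre, z up. Deck top 80 mm above the origin, 280 mm along y by 168 mm along x between two fences (15 mm thick, 18 mm high, centred at x = +-91 mm). Both ends, y = +-140 mm, are open with a crate against each.
- scrap_crate: Empty slatted timber crate, fixed against either end of the bed. Origin under its centre, axes parallel to the bed's, 201 mm along the bed's y from its centre. Inside 175 mm along x by 103 mm along y, floor 14 mm above the origin; end walls 68 mm high (lower than the deck), side walls 93 mm.
- ware_crate: The same crate holding six small intact biscuit vases (up to 90 mm above the origin), fixed against the other end of the bed. Origin under its centre.
- brush: Wooden brush back 202 x 26 (y) x 28 (z) mm, from x = -112 (handle end) to +90 (nose). Origin in its underside over the middle of the bristles, z away from them. Dark bristle strip 120 x 22 mm, x = +-60, worn and set in by an unknown amount: its ends lie 30 to 46 mm below the origin (feel for the deck) and give 1 mm per 4.5 N, at most 4 mm. 0.26 kg. Grasp across the back above the bristles.
- brush_rest: Wooden brush rest, fixed: two saddles (36 mm wide inside, sides 12 mm high) on a slope of 0.45 rad that descends to its +x, with a stop at the low end. Origin under its base's centre, z up. Brush home: nose down at the stop, handle up. Saddles 75 mm below and 85 mm above the seat along the slope; the brush's middle is free for the fingers.
- rest_seat (a point): Point of the rest, 85 mm above its origin, at which the brush's origin lies when the brush is home; the brush is then turned as the rest in yaw and pitched nose down by 0.45 rad.
- shard_wall: Flat pinkish piece of broken vase wall, about 64 x 44 mm, 13 mm thick. Origin at the middle of its underside.
- shard_neck: Half of a broken vase neck, lying like an arch, about 62 x 46 mm, 16 mm high. Origin at the middle of its underside.
- shard_foot: Chunky pinkish piece of a vase foot, about 62 x 42 mm, 22 mm high. Origin at the middle of its underside.
- vase: Bystander: loose upright pink vase, 86 mm wide, 122 mm tall, origin under its centre.
- plaster_bat: Bystander: loose plaster disc 90 mm wide, 18 mm thick, lying flat, origin under its centre.
- kiln_prop: Bystander: loose upright fired-clay spool 48 mm wide, 60 mm tall, origin under its centre.
There are look-alikes about, which are no part of the job. Several things have the shape of the brush; the one meant has the colours described above.

How it is judged:
On the way, in this order (a step that is already met when the one before it is completed fails the run):
1. the brush, level, is pressed on the deck with more than 4 N at the end beside the good vases, behind the pieces (contact force between brush and bed above 4 N and angle between brush's own z axis and vertical below 0.15 rad and horizontal distance between brush and scrap_crate above 0.27 m), for 0.15 s.
2. all three pieces lie in the scrap crate (x of shard_wall in the frame of scrap_crate between -0.088 and 0.088 m and y of shard_wall in the frame of scrap_crate between -0.056 and 0.056 m and z of each of shard_wall, shard_neck, shard_foot in the frame of scrap_crate below 0.075 m and x of shard_neck in the frame of scrap_crate between -0.088 and 0.088 m and y of shard_neck in the frame of scrap_crate between -0.056 and 0.056 m and x of shard_foot in the frame of scrap_crate between -0.088 and 0.088 m and y of shard_foot in the frame of scrap_crate between -0.056 and 0.056 m), for 0.2 s.
3. the brush lies in its rest, handle up the slope (distance between brush and rest_seat below 0.016 m and angle between the y axis of brush and the y axis of brush_rest, either way round below 0.15 rad and angle between brush's own x axis and vertical above 1.921 rad and angle between brush's own z axis and vertical below 0.6 rad), for 0.2 s.
At the end, for the whole second after the job is handed in: All three pieces lie at rest in the scrap crate, their origins inside its walls and less than 75 mm above its underside; the brush lies at rest in its rest, its origin within 16 mm of the seat point, within 0.15 rad of the rest's yaw, nose down the slope and bristles below (all of step 2 and all of step 3 and linear speed of each of shard_wall, shard_neck, shard_foot, brush below 0.02 m/s); the robot touches nothing.
It fails at once if the brush is pressed on the bed with more than 30 N (contact force between brush and bed above 30 N).
It fails at once if the fingers touch a broken piece (contact force between the fingers and shard_wall above 0.5 N or contact force between the fingers and shard_neck above 0.5 N or contact force between the fingers and shard_foot above 0.5 N).
It fails at once if anything touches the crate of good vases with more than 2 N (contact force between anything else and ware_crate above 2 N).
It fails at once if the vase, the plaster bat or the kiln prop is moved by more than 20 mm or tipped (distance of any of vase, plaster_bat, kiln_prop from where it was at the start of the episode above 0.02 m or angle between any of vase, kiln_prop's own z axis and vertical above 0.3 rad).
It also fails if it takes over 64 s, if anything falls off the work surface, if the arm or the gripper's body presses on something with over 40 N, if the wrist force passes 120 N, or if a joint passes its speed limit or range.

## Robot

A 7-joint arm with a two-finger parallel gripper is mounted at the origin on the work surface. World frame = base frame: x ahead of the robot, y to its left, z up, the work surface at z = 0. Lengths are in m, angles in rad, forces in N, time in s.
With the tool pointing down it reaches from about 0.4 to 0.85 m from the base axis. Payload 10.4 kg.
Tool frame: the origin (TCP) lies at the centre of the arm's flange, where the gripper is bolted on; the fingertips stand 173 mm ahead of it and the grasp point (between the pads) lies 155 mm ahead of it; z points along the fingers, y is the line along which they close (so a half turn about z gives the same grasp; the last joint's range is limited). The gripper opens to 85 mm and grips with 20 to 120 N. Pads are 22 mm wide; open, the fingers measure 114 mm over their backs; the gripper's body (76 mm by 85 mm) begins 54 mm behind the grasp point. The pads swing forward as they close: fully open they stand 13 mm farther back than shut.
Start: joints at [1.148, 0.332, -0.065, 1.46, 0.022, 1.35, -0.088], TCP at [0.243, -0.576, 0.405] pointing down, gripper open.
Joint ranges: [-2.6, 2.6], [-0.5, 2.12], [-1.47, 1.34], [0.16, 2.42], [-1.27, 4.41], [0.06, 2.06], [-2.6, 2.6]. Speed limits (rad/s): [2.22, 2.22, 2.79, 2.79, 3.14, 3.14, 3.14].

## Interface

Orientations are given as a unit quaternion [w, x, y, z].
In Python, from rig import sense, get_image, sign_off, look_for, regions_of gives the robot as it stands. The module is installed in compiled form; this text tells all that it offers.
- The arm moves only by the tool send_rows, never from a script. Its argument "commands" is text: rows parted by semicolons, each of 4 numbers parted by spaces: the shift along the tool's x, y, z in units of 30 mm (1.0 is 30 mm), then the turn about the tool's z in units of 5 degrees (1.0 is 5 degrees). In form: tx ty tz roll; .... A call has exactly 5 rows; each row is the pose to reach, as a shift and turn from the pose commanded when the call began, along the tool's axes at that moment; what a row does not reach only later rows make up. A row lasts 1/8 s, in which the tool goes at most 62.5 mm and 10.7 degrees, less where a joint would pass 70% of its speed; a pose out of reach is approached as far as the arm can. A call with a gripper value outside its range is refused whole. "fingers" is the finger opening in mm, from 0 to 85.4, set as the call begins (left out, the last holds). The fingers move at their own pace and stop on an object; the grip force is fixed at half the most. Time passes only in rows, so rows that repeat a pose let the fingers close, or fill a call up. It gives the time, the measured TCP pose, the force, the opening and the grip force at its end, in the units of the state.
- sense(): the state, without advancing time (a new reading comes with each control period).
- get_image(name): name is "scene" or "side" or "wrist"; returns a dict with "frame" (384x512x3 uint8, red, green, blue), "vertical_fov" (degrees; the focal length in pixels is half the picture's height over the tangent of half this angle, whatever the lens; pixels are square), "cx", "cy" (the principal point, pixels), "dist_coeffs" ([k1, k2, p1, p2, k3] as OpenCV has them; the pictures are not rectified), "position" and "orientation" of the camera in the world; the wrist camera has in their place "mount" (4x4, takes a point from camera to tool coordinates, whose origin is the TCP and whose axes are the flange's). Camera axes: x right, y down, z forward; pixel columns grow to the right and rows downward; lengths in m; the calibration is good to about 2 mm. A picture is of the moment at which its call begins: read the wrist's pose just before it. There is no depth.
- sign_off(): hands the job in; it is judged then, once.
Trained networks look in a picture, given as the dict that the camera call returned (one of the last four; its "shot" number tells which), for a name from the list of things; names that differ only in an ending like _2 or _b are one class to them, and where a whole thing is asked for, a point or a joint stands for the part that bears it (a point fixed in the world has none). Each returns a list of dicts, best first, with "conf" (0 to 1); they miss things now and then, are a little off and sometimes report something else, mostly with a low value. They report only what shows in the picture. A call takes as long as a camera call. They do not tell look-alikes from the thing itself.
- look_for(label, picture): "location" ([row, column] in pixels, amid what is visible of it).
- regions_of(label, picture): "pixels" (384x512 bool, what is visible of it) and "location" ([row, column] in pixels, amid what is visible of it).
The state is a dict: "time": time; "q": joint angles; "joint_vel": joint speeds; "joint_efforts": joint torques, N m; "position": TCP position; "tcp_rot": TCP orientation; "wrist_force": force on the tool from outside, world axes, zero at the start; "torque": the same for the moment, N m; "opening": finger opening in m; "grip_force": force on a finger pad.
Only numpy, scipy, OpenCV 4.12 (cv2) and the standard library are available. Lean on these libraries where they do the work, as an engineer would, in place of code of your own. Each camera call takes 0.05 s, during which the arm holds its last target. There are 200 camera calls.

## Working session

There is one attempt and no reset: what is moved stays moved. The work goes in short steps, Python scripts to look and compute and a tool call to move; the robot and the scene stay as the last step left them, time stands still between calls to the robot, and variables do not carry over. Pictures are saved under pics/ and viewed, at most 10 in all, crops included, and the job is handed in when it is done.

Besides the shell and the picture viewer there is one more tool, called after "Emit:" in YAML: its name, and indented under it one key for each argument. send_rows: Moves the arm, as the interface text tells. Its arguments: {"type":"object","properties":{"commands":{"type":"string"},"fingers":{"type":"number"}},"required":["commands"]}

```bash
mkdir -p pics; cat > h.py <<'E'
import numpy as np, cv2
from scipy.spatial.transform import Rotation as R
from rig import *
def rot(q): return R.from_quat([q[1],q[2],q[3],q[0]]).as_matrix()
def cam(im,st=None):
    f=192/np.tan(np.radians(im["vertical_fov"]/2))
    K=np.array([[f,0,im["cx"]],[0,f,im["cy"]],[0,0,1.]]); d=np.array(im["dist_coeffs"],float)
    if "mount" in im:
        T=np.eye(4);T[:3,:3]=rot(st["tcp_rot"]);T[:3,3]=st["position"];T=T@np.array(im["mount"])
        return K,d,T[:3,:3],T[:3,3]
    return K,d,rot(im["orientation"]),np.array(im["position"])
def ray(c,rc):
    K,d,Rm,p=c
    rc=np.atleast_2d(np.array(rc,float))
    u=cv2.undistortPoints(rc[:,::-1].reshape(-1,1,2).copy(),K,d).reshape(-1,2)
    v=np.c_[u,np.ones(len(u))]@Rm.T
    return p,v
def atz(c,rc,z):
    p,v=ray(c,rc); return p+v*((z-p[2])/v[:,2])[:,None]
def proj(c,X):
    K,d,Rm,p=c
    X=(np.atleast_2d(X)-p)@Rm
    return cv2.projectPoints(X,np.zeros(3),np.zeros(3),K,d)[0].reshape(-1,2)
E
python3 - <<'E'
from h import *
s=sense(); print(s)
ims={}
for n in("scene","side"):
    im=get_image(n); cv2.imwrite(f"pics/{n}0.png",im["frame"][:,:,::-1])
    print(n,{k:v for k,v in im.items() if k!="frame"})
    c=cam(im)
    for l in "bed scrap_crate ware_crate brush brush_rest shard_wall shard_neck shard_foot vase plaster_bat kiln_prop".split():
        for r in look_for(l,im)[:4]:
            print(l,round(r["conf"],2),np.round(r["location"]),atz(c,r["location"],0.05).round(3)[0])
E
```

```text
{'time': 0.0, 'q': array([ 1.1484024 ,  0.33286945, -0.06473111,  1.46096358,  0.02159936,
        1.34992984, -0.08847702]), 'joint_vel': array([ 0.0016595 ,  0.00015598, -0.00043136,  0.00044855,  0.00040104,
        0.00025994,  0.00058903]), 'joint_efforts': array([-7.04666054e-04, -6.25446868e+01,  4.90419287e-02, -3.91592360e+01,
        1.64041336e-02,  1.01181498e-02, -6.73814566e-05]), 'position': array([ 0.2432333 , -0.57557441,  0.40390673]), 'tcp_rot': array([-7.15999324e-04,  9.80079458e-01,  1.98604411e-01, -1.75653656e-04]), 'wrist_force': array([-0.69066246, -0.55133326,  0.11629893]), 'torque': array([ 0.00542688, -0.01665217, -0.00189998]), 'grip_force': 0.0, 'opening': 0.0855960982724896}
scene {'vertical_fov': 56.397092360579876, 'cx': 259.3761449732895, 'cy': 194.88826918291142, 'dist_coeffs': array([0.00275296, 0.        , 0.        , 0.        , 0.        ]), 'position': array([1.2927163 , 0.18323538, 0.73229806]), 'orientation': array([-0.23459602,  0.51910584,  0.74356805, -0.35014339]), 'shot': 1}
bed 0.86 [220. 298.] [0.601 0.027 0.05 ]
scrap_crate 0.69 [20
[... 1029 characters left out ...]
[180. 261.] [ 0.606 -0.189  0.05 ]
ware_crate 0.67 [335. 208.] [0.46  0.392 0.05 ]
ware_crate 0.58 [268. 200.] [0.586 0.233 0.05 ]
brush 0.88 [210. 332.] [ 0.332 -0.16   0.05 ]
brush 0.79 [140. 355.] [ 0.383 -0.579  0.05 ]
brush 0.75 [150. 328.] [ 0.457 -0.468  0.05 ]
brush 0.65 [143. 269.] [ 0.681 -0.407  0.05 ]
brush_rest 0.81 [168. 331.] [ 0.409 -0.37   0.05 ]
shard_wall 0.5 [204. 252.] [ 0.578 -0.067  0.05 ]
shard_neck 0.67 [213. 222.] [0.644 0.015 0.05 ]
shard_foot 0.67 [155. 328.] [ 0.444 -0.439  0.05 ]
shard_foot 0.5 [222. 241.] [0.571 0.024 0.05 ]
shard_foot 0.45 [212. 225.] [0.637 0.009 0.05 ]
vase 0.85 [338. 204.] [0.464 0.402 0.05 ]
plaster_bat 0.62 [244. 160.] [0.742 0.212 0.05 ]
```

```bash
python3 - <<'E'
import cv2
for n in("scene","side"):
    im=cv2.imread(f"pics/{n}0.png"); cv2.imwrite(f"pics/{n}0b.png",cv2.resize(im,(768,576),interpolation=cv2.INTER_CUBIC))
E
```

```text
(no output)
```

View pics/scene0b.png

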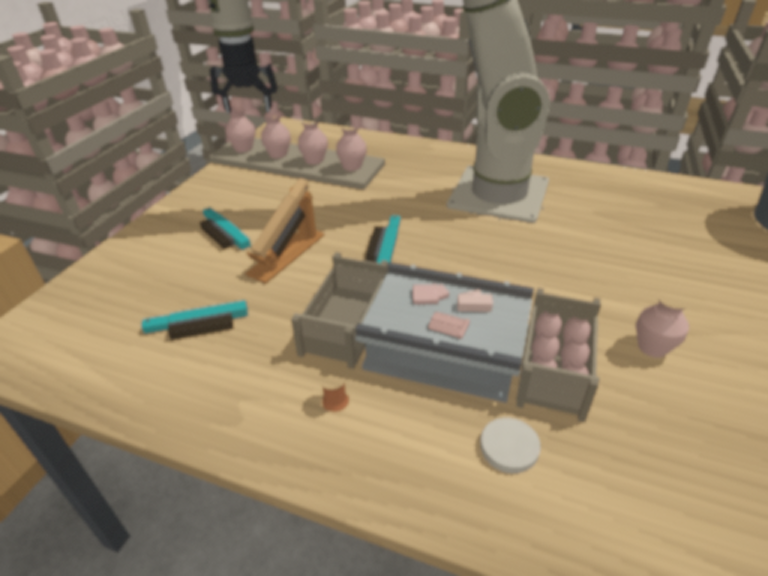

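View pics/side0b.png

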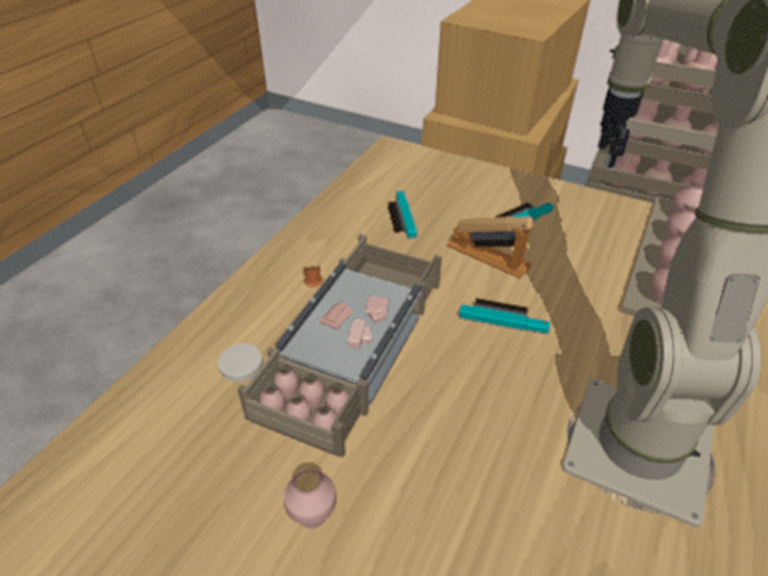

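The scene view (768 px scale) shows the wooden brush in its sloped rest at about (290,225), with the handle up and away from the camera. Three teal look-alikes lie on the table. The bed is at (445,315) with three pink pieces on it, the scrap crate at (345,310) on its left, and the ware crate at (560,345) on its right. The side view agrees: the rest is at (490,240) and the bed at (350,320). Next I'll fit the poses to the network masks.

```bash
cat >> h.py <<'E'
from scipy.optimize import minimize
def box(x0,x1,y0,y1,z0,z1): return np.array([[x,y,z] for x in(x0,x1) for y in(y0,y1) for z in(z0,z1)],float)
def rz(a): return R.from_euler('z',a).as_matrix()
def sil(c,boxes):
    m=np.zeros((384,512),np.uint8)
    for b in boxes:
        h=cv2.convexHull(proj(c,b).astype(np.float32)).reshape(-1,2)
        cv2.fillConvexPoly(m,np.round(h*16).astype(np.int32),1,shift=4)
    return m>0
def iou(a,b): return (a&b).sum()/max(1,(a|b).sum())
def fill(m):
    cs,_=cv2.findContours(m.astype(np.uint8),cv2.RETR_EXTERNAL,cv2.CHAIN_APPROX_NONE)
    o=np.zeros(m.shape,np.uint8); cv2.drawContours(o,cs,-1,1,-1); return o>0
def bedboxes(p,sgn=-1):
    bs=[box(-.0985,.0985,-.14,.14,0,.098)]
    for s in(-1,1):
        y0,y1=sorted((s*.14,s*.262)); bs+=[box(-.0985,.0985,y0,y1,0,.068),box(-.0985,-.0875,y0,y1,0,.093),box(.0875,.0985,y0,y1,0,.093)]
    return [b@rz(p[2]).T+[p[0],p[1],0] for b in bs]
def brushboxes(p,pitch=.45,z=.085,bl=.038):
    M=rz(p[2])@R.from_euler('y',pitch).as_matrix()
    return [b@M.T+[p[0],p[1],z] for b in(box(-.112,.09,-.013,.013,0,.028),box(-.06,.06,-.011,.011,-bl,0))]
def fit(f,p0,cm,step=(.02,.02,.1)):
    cost=lambda p:-sum(iou(sil(c,f(p)),m) for c,m in cm)/len(cm)
    best=None
    for k in range(3):
        p0=np.array(p0,float); sx=np.vstack([p0]+[p0+np.eye(3)[i]*step[i]*(1-.3*k)*(-1)**k for i in range(3)])
        r=minimize(cost,p0,method="Nelder-Mead",options=dict(initial_simplex=sx,xatol=2e-4,fatol=1e-5)); p0=r.x
    return r.x,-r.fun
E
cat > m1.py <<'E'
from h import *
cm=[];cb=[];sh={}
for n in("scene","side"):
    im=get_image(n); c=cam(im); u=np.zeros((384,512),bool)
    for l in("bed","scrap_crate","ware_crate"):
        r=regions_of(l,im)
        for q in r: print(n,l,round(q["conf"],2),np.round(q["location"]),q["pixels"].sum())
        near={"scene":{"bed":(220,298),"scrap_crate":(206,226),"ware_crate":(238,375)},"side":{"bed":(219,231),"scrap_crate":(180,261),"ware_crate":(268,200)}}[n][l]
        r=[q for q in r if np.hypot(*(np.array(q["location"])-near))<20]
        if r: u|=r[0]["pixels"]
    u=fill(cv2.morphologyEx(u.astype(np.uint8),cv2.MORPH_CLOSE,np.ones((5,5)))>0); cm.append((c,u))
    r=regions_of("brush",im); t=(154,192) if n=="scene" else (156,328)
    for q in r: print(n,"brush",round(q["conf"],2),np.round(q["location"]),q["pixels"].sum())
    r=min(r,key=lambda q:np.hypot(*(np.array(q["location"])-t))); cb.append((c,r["pixels"]))
    for l in("shard_wall","shard_neck","shard_foot"):
        for q in regions_of(l,im)[:4]: print(n,l,round(q["conf"],2),np.round(q["location"]),q["pixels"].sum(),atz(c,q["location"],.087)[0].round(3))
    for l,z in(("vase",.06),("plaster_bat",.009),("kiln_prop",.03)):
        for q in look_for(l,im)[:2]: print(n,l,round(q["conf"],2),atz(c,q["location"],z)[0].round(3))
pb,v=fit(bedboxes,[.6,.02,0],cm); print("bed",pb.round(4),v,[iou(sil(c,bedboxes(pb)),m) for c,m in cm])
for y0 in(0,.5,-.5):
    pr,v=fit(brushboxes,[.43,-.4,y0],cb); print("brush",pr.round(4),v)
E
python3 m1.py
```

```text
scene bed 0.66 [224. 298.] 6883
scene bed 0.54 [153. 190.] 918
scene scrap_crate 0.68 [206. 225.] 2899
scene ware_crate 0.75 [238. 374.] 3750
scene brush 0.88 [160. 255.] 450
scene brush 0.85 [152. 189.] 826
scene brush 0.72 [214. 132.] 1037
scene brush 0.63 [152. 148.] 514
scene shard_wall 0.64 [195. 288.] 262 [ 0.552 -0.02   0.087]
scene shard_neck 0.7 [213. 298.] 315 [0.616 0.027 0.087]
scene shard_foot 0.53 [201. 316.] 284 [0.551 0.06  0.087]
scene vase 0.78 [0.476 0.38  0.06 ]
scene plaster_bat 0.95 [0.776 0.179 0.009]
scene kiln_prop 0.64 [ 0.803 -0.103  0.03 ]
side bed 0.67 [220. 236.] 4385
side scrap_crate 0.7 [182. 263.] 1407
side scrap_crate 0.53 [220. 231.] 4486
side ware_crate 0.84 [267. 201.] 3768
side ware_crate 0.39 [204. 252.] 200
side brush 0.94 [210. 332.] 753
side brush 0.72 [156. 328.] 751
side brush 0.65 [139. 352.] 256
side brush 0.57 [144. 265.] 407
side shard_wall 0.48 [205. 251.] 223 [ 0.561 -0.026  0.087]
side shard_neck 0.74 [169. 329.] 822 [ 0.403 -0.314  0.087]
side shard_neck 0.57 [211. 222.] 234 [0.628 0.037 0.087]
side shard_foot 0.63 [242. 156.] 581 [0.729 0.235 0.087]
side shard_foot 0.59 [224. 238.] 238 [0.556 0.065 0.087]
side vase 0.56 [0.458 0.397 0.06 ]
side plaster_bat 0.78 [0.771 0.181 0.009]
side kiln_prop 0.69 [ 0.773 -0.095  0.03 ]
bed [0.5924 0.0188 0.0491] 0.9666687978444803 [np.float64(0.968980405181003), np.float64(0.9643571905079577)]
brush [ 0.4339 -0.3996 -0.2159] 0.8558947860611044
brush [ 0.4338 -0.3995 -0.2237] 0.8554624207623867
brush [ 0.4377 -0.4016 -0.2767] 0.8517929149865031
```

Emit:
send_rows:
  commands: "1.6 -0.6 0 1.5; 3.4 -1.25 0 3; 5.2 -1.9 0 4.5; 6.8 -2.5 0 6; 8 -3 0 7.3"
  fingers: 70

```text
time: 2.92
position: [0.431, -0.3974, 0.4049]
tcp_rot: [-0.0, 0.993, -0.119, 0.0]
wrist_force: [1.8, -0.9, 0.3]
opening: 0.0698
grip_force: 0.0
```

```bash
cat > m2.py <<'E'
from h import *
import sys
s=sense(); im=get_image("wrist"); c=cam(im,s); print(s["time"],s["position"],R.from_matrix(rot(s["tcp_rot"])).as_euler('zyx'), s["wrist_force"])
print(np.array(im["mount"]).round(3).tolist())
r=regions_of("brush",im)
for q in r: print(round(q["conf"],2),np.round(q["location"]),q["pixels"].sum(),atz(c,q["location"],.1)[0].round(3))
fr=im["frame"][:,:,::-1].copy()
if r:
    q=r[0]
    for bl in(.030,.038,.046):
        p,v=fit(lambda p:brushboxes(p,bl=bl),[.434,-.4,-.23],[(c,q["pixels"])]); print(bl,p.round(4),v)
        for i,b in enumerate(brushboxes(p,bl=bl)): cv2.polylines(fr,[cv2.convexHull(proj(c,b).astype(np.float32)).astype(np.int32)],True,(0,255,0) if i==0 else (255,0,0),1)
cv2.imwrite("pics/w1.png",fr)
E
python3 m2.py
```

```text
2.925 [ 0.43102892 -0.39737207  0.40489579] [ 2.39346835e-01  6.39575283e-04 -3.14152197e+00] [ 1.75649324 -0.85799656  0.32935172]
[[0.001, -0.944, -0.329, 0.084], [1.0, 0.001, -0.001, -0.0], [0.001, -0.329, 0.944, 0.031], [0.0, 0.0, 0.0, 1.0]]
0.88 [248. 114.] 4301 [ 0.399 -0.247  0.1  ]
0.79 [180. 263.] 7153 [ 0.431 -0.401  0.1  ]
0.74 [132. 429.] 7703 [ 0.439 -0.546  0.1  ]
0.03 [ 0.434 -0.4   -0.23 ] 0.0
0.038 [ 0.434 -0.4   -0.23 ] 0.0
0.046 [ 0.434 -0.4   -0.23 ] 0.0
```

View pics/w1.png

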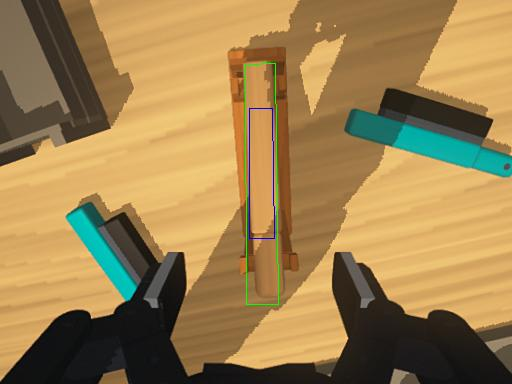

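The wrist view shows the wooden brush in the rest along image columns 244–284, rows 62–303, nose at the top by the stop. The teal look-alikes are off to both sides. I'll refit with the correct mask.

```bash
sed -i 's/q=r\[0\]/q=min(r,key=lambda q:abs(q["location"][1]-263))/; s/(.030,.038,.046)/(.038,)/' m2.py; python3 m2.py; python3 - <<'E'
from h import *
E
```

```text
3.025 [ 0.43308538 -0.39513997  0.40485822] [ 2.32770411e-01  1.76123354e-03 -3.14006365e+00] [ 0.39980545  1.15915858 -0.77128904]
[[0.001, -0.944, -0.329, 0.084], [1.0, 0.001, -0.001, -0.0], [0.001, -0.329, 0.944, 0.031], [0.0, 0.0, 0.0, 1.0]]
0.7 [245. 116.] 4133 [ 0.402 -0.248  0.1  ]
0.58 [135. 432.] 7565 [ 0.44  -0.546  0.1  ]
0.56 [182. 267.] 7189 [ 0.431 -0.401  0.1  ]
0.038 [ 0.4368 -0.4023 -0.1784] 0.9176560704710839
```

Emit:
send_rows:
  commands: "0.1 0.1 0.6 -0.5; 0.15 0.18 1.4 -0.5; 0.15 0.18 2.2 -0.5; 0.15 0.18 2.6 -0.5; 0.15 0.18 2.6 -0.5"

```text
time: 3.75
position: [0.4317, -0.4063, 0.3263]
tcp_rot: [-0.0, 0.995, -0.097, -0.001]
wrist_force: [0.4, 0.3, 0.8]
opening: 0.0701
grip_force: 0.0
```

```bash
sed -i 's/abs(q\["location"\]\[1\]-263)/abs(q["location"][1]-258)/' m2.py; cat >>m2.py <<'E'
x=sense(); a=rot(x["tcp_rot"]); print(x["position"],np.arctan2(a[1,0],a[0,0]))
E
python3 m2.py
```

```text
3.75 [ 0.43174566 -0.40626803  0.3262591 ] [ 1.94417367e-01 -1.06233666e-03 -3.14104508e+00] [0.36505396 0.27942681 0.84509137]
[[0.001, -0.944, -0.329, 0.084], [1.0, 0.001, -0.001, -0.0], [0.001, -0.329, 0.944, 0.031], [0.0, 0.0, 0.0, 1.0]]
0.92 [212. 252.] 12850 [ 0.435 -0.402  0.1  ]
0.92 [274.  68.] 6126 [ 0.413 -0.264  0.1  ]
0.038 [ 0.4371 -0.4021 -0.1827] 0.9007430253750175
[ 0.43236831 -0.40619244  0.32768778] -0.19397558936357168
```

Emit:
send_rows:
  commands: "0.12 -0.18 0.5 0; 0.12 -0.18 1.1 0; 0.12 -0.18 1.7 0; 0.12 -0.18 2.18 0; 0.12 -0.18 2.18 0"

```text
time: 4.47
position: [0.4366, -0.4009, 0.2597]
tcp_rot: [-0.001, 0.995, -0.097, -0.001]
wrist_force: [0.4, -0.3, 1.0]
opening: 0.0699
grip_force: 0.0
```

Emit:
send_rows:
  commands: "0 0 0 0; 0 0 0 0; 0 0 0 0; 0 0 0 0; 0 0 0 0"
  fingers: 20

```text
time: 5.1
position: [0.4373, -0.4013, 0.2621]
tcp_rot: [0.0, 0.995, -0.097, 0.001]
wrist_force: [0.4, -0.2, 5.6]
opening: 0.0252
grip_force: 60.1
```

Emit:
send_rows:
  commands: "0 0 0 0; 0 0 0 0; 0 0 0 0; 0 0 -0.3 0; 0 0 -0.6 0"

```text
time: 5.72
position: [0.4368, -0.4009, 0.2795]
tcp_rot: [-0.0, 0.995, -0.097, -0.0]
wrist_force: [0.1, 0.1, -2.2]
opening: 0.0254
grip_force: 59.2
```

```bash
python3 - <<'E'
from h import *
s=sense(); print(s["position"],s["opening"],s["grip_force"],s["wrist_force"],s["torque"])
im=get_image("side"); cv2.imwrite("pics/s2.png",cv2.resize(im["frame"][90:230,240:430,::-1],None,fx=4,fy=4,interpolation=cv2.INTER_CUBIC))
E
```

```text
[ 0.43683749 -0.40093016  0.27949777] 0.02539869369110031 59.15521681308746 [ 0.08930144  0.12406503 -2.24804169] [ 0.02377217 -0.10642328 -0.00808549]
```

View pics/s2.png

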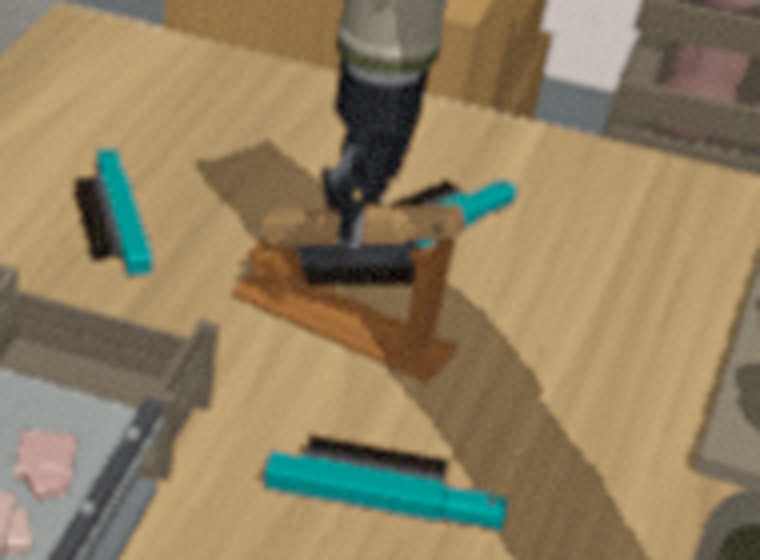

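The brush is gripped and clear of the rest, still pitched nose down. I'll carry it to the ware end of the bed.

Emit:
send_rows:
  commands: "0 0 -1.5 0; 0 -0.5 -3 -0.5; 0.2 -2.2 -4 -1; 0.3 -4 -4 -1.5; 0.4 -5.9 -4 -2"

```text
time: 6.4
position: [0.4828, -0.2282, 0.3999]
tcp_rot: [0.0, 1.0, -0.009, 0.0]
wrist_force: [0.6, 0.8, -2.9]
opening: 0.025
grip_force: 60.1
```

Emit:
send_rows:
  commands: "0.5 -1.9 0 -0.2; 1 -3.8 0 -0.4; 1.5 -5.7 0 -0.76; 2 -7.6 0 -0.76; 2.4 -9.4 0 -0.76"

```text
time: 7.02
position: [0.5603, 0.0527, 0.3995]
tcp_rot: [0.0, 1.0, 0.024, 0.0]
wrist_force: [0.6, -0.9, -2.0]
opening: 0.025
grip_force: 60.0
```

```bash
cat > m3.py <<'E'
from h import *
s=sense(); a=rot(s["tcp_rot"]); yaw=np.arctan2(a[1,0],a[0,0]); print(s["time"],s["position"],yaw,s["opening"],s["wrist_force"],s["torque"])
fr=[]; cb=[]
for n in("scene","side"):
    im=get_image(n); c=cam(im); T=np.array(s["position"])-[0,0,.155]
    rs=regions_of("brush",im); uv=proj(c,T)[0]
    q=min(rs,key=lambda q:np.hypot(q["location"][0]-uv[1],q["location"][1]-uv[0])); print(n,uv,q["location"],q["conf"])
    cb.append((c,q["pixels"]))
    u,v=int(uv[0]),int(uv[1]); fr.append(cv2.resize(im["frame"][max(0,v-80):v+110,max(0,u-120):u+120,::-1],(400,316),interpolation=cv2.INTER_CUBIC))
fr=[f for f in fr]; cv2.imwrite("pics/m3.png",np.hstack(fr))
def bb(p): # pitch, g(x of grip), z of grip
    M=rz(yaw)@R.from_euler('y',p[0]).as_matrix(); o=T-M@np.array([p[1],0,p[2]])
    return [b@M.T+o for b in(box(-.112,.09,-.013,.013,0,.028),box(-.06,.06,-.011,.011,-.036,0))]
p,v=fit(bb,[.4,-.01,.019],cb,(.1,.01,.005)); print("pitch,g,z",p,v)
E
python3 m3.py
```

```text
7.025 [0.560271   0.05267056 0.39950564] 0.04712851519229881 0.025003650464770162 [ 0.64694556 -0.92683702 -2.00953929] [-0.05935439 -0.01883527 -0.02447667]
scene [317.6573885  153.64157775] [170.0, 317.9] 0.93
side [237.50250622 181.61205248] [191.1, 240.9] 0.94
pitch,g,z [ 0.39265782 -0.01592329  0.02684279] 0.730300036272278
```

View pics/m3.png

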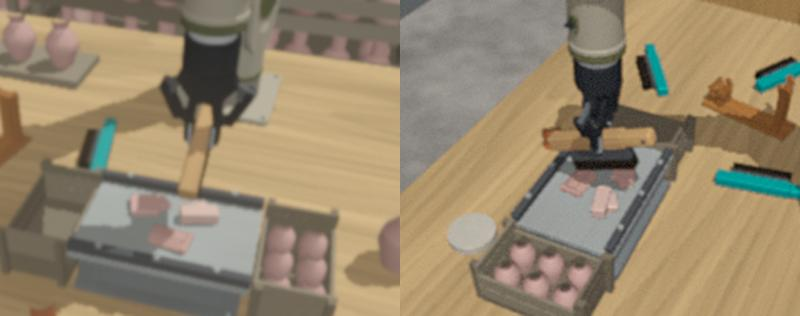

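The brush is at about (200,150) in the scene crop, still pitched about 0.4 rad, nose toward +x. All three pieces are on the deck and none have moved. I'll go to the ware end and feel for the deck.

Emit:
send_rows:
  commands: "0.2 -0.6 0 0; 0.4 -1.4 0.4 0; 0.6 -2.2 1.2 0; 0.7 -2.6 2 0; 0.7 -2.6 2.1 0"

```text
time: 7.85
position: [0.5771, 0.1301, 0.3347]
tcp_rot: [0.0, 1.0, 0.024, -0.002]
wrist_force: [-0.1, 0.3, -2.1]
opening: 0.0247
grip_force: 60.1
```

Emit:
send_rows:
  commands: "0 0 0 0; 0 0 0.1 0; 0 0 0.2 0; 0 0 0.3 0; 0 0 0.3 0"

```text
time: 8.48
position: [0.5774, 0.1296, 0.3271]
tcp_rot: [0.0, 1.0, 0.024, -0.0]
wrist_force: [0.7, 0.5, -2.3]
opening: 0.0252
grip_force: 60.1
```

Emit:
send_rows:
  commands: "0 0 0.05 0; 0 0 0.1 0; 0 0 0.15 0; 0 0 0.2 0; 0 0 0.2 0"

```text
time: 9.1
position: [0.5775, 0.1297, 0.3212]
tcp_rot: [0.0, 1.0, 0.024, -0.0]
wrist_force: [0.3, -0.0, -2.2]
opening: 0.0247
grip_force: 60.1
```

Emit:
send_rows:
  commands: "0 0 0.04 0; 0 0 0.08 0; 0 0 0.12 0; 0 0 0.15 0; 0 0 0.15 0"

```text
time: 9.72
position: [0.5774, 0.1301, 0.3181]
tcp_rot: [0.0, 1.0, 0.024, 0.0]
wrist_force: [-6.0, -1.4, 11.5]
opening: 0.0252
grip_force: 61.7
```

Emit:
send_rows:
  commands: "0 0 0.04 0; 0 0 0.08 0; 0 0 0.1 0; 0 0 0.1 0; 0 0 0.1 0"

```text
time: 10.35
position: [0.5772, 0.1304, 0.3162]
tcp_rot: [0.0, 1.0, 0.024, 0.0]
wrist_force: [-12.3, -3.1, 21.2]
opening: 0.0251
grip_force: 63.0
```

With a firm grip the brush does not pivot, and the deck force is nearing its limit. I'll back off and level the brush in the grip by pressing its nose on the free table near the robot, where that force limit does not apply.

Emit:
send_rows:
  commands: "0 0 -1 0; 0 0 -2.9 0; -1.6 -0.3 -2.9 -1.8; -3.4 -0.7 -2.9 -3.6; -5.2 -1.2 -2.9 -5.4"

```text
time: 10.98
position: [0.4184, 0.1585, 0.4005]
tcp_rot: [0.0, 0.966, 0.259, 0.0]
wrist_force: [0.6, 1.7, -1.2]
opening: 0.0251
grip_force: 60.0
```

Emit:
send_rows:
  commands: "-0.4 -0.3 0 -1.6; -0.85 -0.54 0.5 -3.2; -0.85 -0.54 2 -3.2; -0.85 -0.54 3.8 -3.2; -0.85 -0.54 4.6 -3.2"

```text
time: 11.6
position: [0.3888, 0.1594, 0.2603]
tcp_rot: [-0.0, 0.921, 0.389, -0.001]
wrist_force: [0.1, -0.4, -1.9]
opening: 0.0252
grip_force: 59.9
```

```bash
python3 m3.py; python3 -c "
from h import *
print(sense()['q'])"
```

```text
11.6 [0.38875518 0.15937571 0.26028273] 0.7981426220562771 0.025176776605786502 [ 0.07418227 -0.36894604 -1.88284223] [0.00314946 0.00331138 0.01537912]
scene [362.6453103  169.32782832] [181.9, 366.1] 0.94
side [275.46631011 263.38076847] [270.8, 271.3] 0.97
pitch,g,z [ 0.33238992 -0.00745481  0.02221049] 0.6577671125891215
[ 0.17446385  0.07063531 -0.6804731   2.10381358  0.0532217   0.98313039
 -1.30709626]
```

View pics/m3.png

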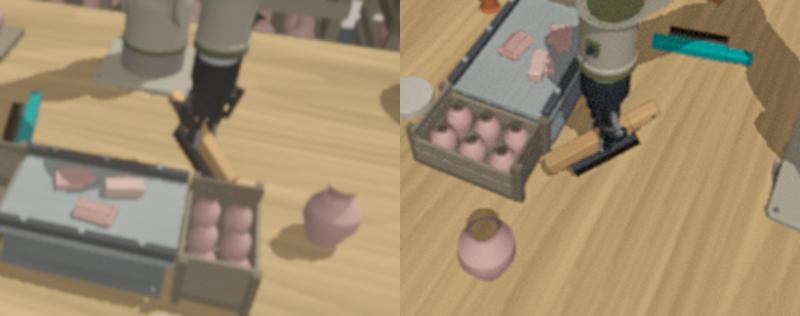

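The view shows the brush over free table beside the ware crate, clear of everything and still pitched nose down. I'll press down in steps.

Emit:
send_rows:
  commands: "0 0 0.3 0; 0 0 0.6 0; 0 0 0.75 0; 0 0 0.85 0; 0 0 0.95 0"

```text
time: 12.42
position: [0.3899, 0.1594, 0.2349]
tcp_rot: [0.001, 0.922, 0.388, -0.001]
wrist_force: [-10.9, -9.7, 25.9]
opening: 0.0251
grip_force: 63.6
```

Emit:
send_rows:
  commands: "0 0 0.05 0; 0 0 0.1 0; 0 0 0.15 0; 0 0 0.2 0; 0 0 0.25 0"

```text
time: 13.05
position: [0.3902, 0.1586, 0.2291]
tcp_rot: [0.002, 0.922, 0.388, -0.001]
wrist_force: [-21.3, -20.2, 52.3]
opening: 0.0249
grip_force: 68.8
```

Emit:
send_rows:
  commands: "0 0 -0.1 0; 0 0 -0.2 0; 0 0 -0.3 0; 0 0 -0.3 0; 0 0 -0.3 0"

```text
time: 13.68
position: [0.3897, 0.1598, 0.2356]
tcp_rot: [-0.0, 0.921, 0.388, -0.0]
wrist_force: [0.3, -0.9, -1.2]
opening: 0.025
grip_force: 61.9
```

Emit:
send_rows:
  commands: "0 0 0 0; 0 0 0.2 0; 0 0 0.4 0; 0 0 0.6 0; 0 0 0.67 0"
  fingers: 31

```text
time: 14.3
position: [0.3896, 0.1597, 0.2151]
tcp_rot: [-0.0, 0.921, 0.388, -0.0]
wrist_force: [0.3, -0.3, 1.2]
opening: 0.0311
grip_force: 0.0
```

```bash
python3 m3.py
```

```text
14.3 [0.38962177 0.15972967 0.21510679] 0.7978326883599596 0.03107287867859502 [ 0.32128152 -0.26820642  1.19971882] [-0.01590675 -0.02438235 -0.02481574]
scene [360.16252796 181.61436547] [188.8, 362.7] 0.66
side [274.49013636 273.4979561 ] [278.8, 279.7] 0.58
pitch,g,z [-0.02662288  0.01345231  0.0190485 ] 0.5906651375167117
```

View pics/m3.png

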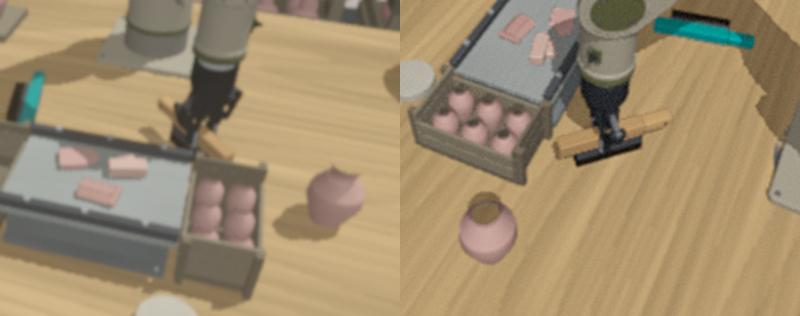

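The brush now stands level on its bristles between the fingers, at about (612,140) in the side crop. Next I'll grip and lift it.

Emit:
send_rows:
  commands: "0 0 0 0; 0 0 0 0; 0 0 0 0; 0 0 0 0; 0 0 0 0"
  fingers: 20

```text
time: 15.12
position: [0.3899, 0.1598, 0.2158]
tcp_rot: [0.0, 0.922, 0.388, 0.0]
wrist_force: [0.5, -0.1, 1.8]
opening: 0.025
grip_force: 62.5
```

Emit:
send_rows:
  commands: "0 0 0 0; 0 0 -1 0; 0 0 -2.5 0; 0 0 -4.2 0; 0 0 -5 0"

```text
time: 15.75
position: [0.3898, 0.16, 0.3679]
tcp_rot: [0.0, 0.922, 0.388, 0.001]
wrist_force: [0.2, 0.1, -2.2]
opening: 0.0252
grip_force: 62.3
```

```bash
cat >> m3.py <<'E'
for n_,pt in(("nose",(.09,0,.014)),("tail",(-.112,0,.014))):
    pass
im=get_image("wrist"); c=cam(im,sense())
for q in regions_of("brush",im)[:3]:
    P=np.argwhere(q["pixels"]); print("wrist",q["conf"],q["location"],P.min(0),P.max(0))
    top=P[P[:,0]<=P[0,0]+2].mean(0); W=atz(c,[top],s["position"][2]-.150)[0]; M=rz(yaw); print("nose edge in grip frame",(W-T)@M)
E
python3 m3.py
```

```text
15.75 [0.38983448 0.1599593  0.36791535] 0.7976606421511718 0.02524684267601556 [ 0.16819154  0.05940867 -2.24182019] [ 0.01812186 -0.03766508 -0.03073871]
scene [369.51883855 137.85370318] [150.9, 370.9] 0.73
side [276.65593067 236.68852654] [244.3, 285.6] 0.77
pitch,g,z [-0.00656033  0.01078952  0.02096145] 0.7497279428371969
wrist 0.9 [222.8, 259.2] [ 99 223] [367 295]
nose edge in grip frame [0.07690205 0.0022734  0.005     ]
wrist 0.71 [339.5, 454.5] [323 434] [363 472]
nose edge in grip frame [-0.01869567 -0.08516055  0.005     ]
```

Emit:
send_rows:
  commands: "0.6 0.8 0 1.6; 1.5 2 0 3.4; 2.5 3.4 0 5.2; 3.4 4.6 0 7; 4.1 5.55 0 8.6"

```text
time: 16.68
position: [0.5964, 0.1309, 0.3631]
tcp_rot: [0.0, 1.0, 0.021, -0.002]
wrist_force: [-0.3, -0.9, -1.5]
opening: 0.025
grip_force: 62.1
```

Emit:
send_rows:
  commands: "0 0 0 0; 0 0 0.6 0; 0 0 1.3 0; 0 0 1.8 0; 0 0 1.8 0"

```text
time: 17.3
position: [0.594, 0.1315, 0.3099]
tcp_rot: [0.0, 1.0, 0.024, -0.001]
wrist_force: [-0.3, -0.1, -2.3]
opening: 0.0251
grip_force: 62.0
```

```bash
cat > m4.py <<'E'
from h import *
s=sense(); a=rot(s["tcp_rot"]); yaw=np.arctan2(a[1,0],a[0,0]); print(s["time"],s["position"],yaw,s["wrist_force"])
B=rz(.049)
print("grip in bed",(np.array(s["position"])-[.592,.019,0])@B)
fr=[]
for n in("scene","side"):
    im=get_image(n); c=cam(im)
    for l,z in(("shard_wall",.086),("shard_neck",.088),("shard_foot",.09)):
        for q in look_for(l,im)[:3]:
            W=atz(c,q["location"],z)[0]; b=(W-[.592,.019,0])@B
            if abs(b[0])<.1 and abs(b[1])<.27: print(n,l,round(q["conf"],2),np.round(q["location"]),b.round(3))
    u,v=proj(c,[.592,-.01,.08])[0].astype(int); fr.append(cv2.resize(im["frame"][max(0,v-75):v+75,u-95:u+95,::-1],(400,316),interpolation=cv2.INTER_CUBIC))
cv2.imwrite("pics/m4.png",np.hstack(fr))
E
python3 m4.py
```

```text
17.3 [0.59399552 0.13148853 0.30994819] 0.04808449245960615 [-0.34128353 -0.11984942 -2.25299789]
grip in bed [0.00750286 0.11225577 0.30994819]
scene shard_wall 0.6 [193. 287.] [-0.048 -0.041  0.086]
scene shard_neck 0.89 [212. 298.] [0.022 0.007 0.088]
scene shard_foot 0.8 [199. 316.] [-0.042  0.043  0.09 ]
side shard_wall 0.5 [203. 252.] [-0.034 -0.054  0.086]
side shard_neck 0.5 [210. 228.] [0.021 0.007 0.088]
side shard_foot 0.43 [222. 241.] [-0.038  0.037  0.09 ]
```

View pics/m4.png

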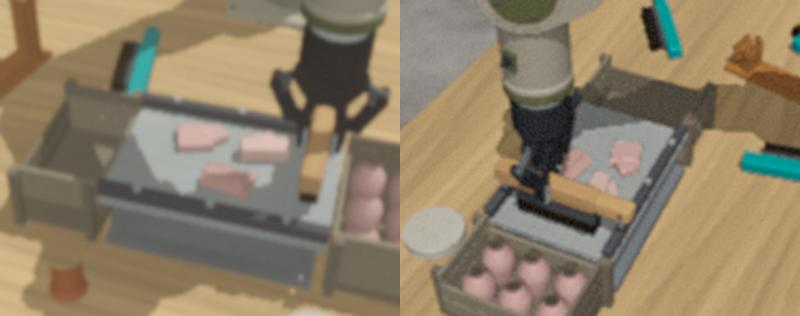

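The brush is level behind all three pieces, at (318,150) in the scene crop, and is clear of the ware crate. Now I'll lower it and feel for the deck.

Emit:
send_rows:
  commands: "-0.25 0 0.2 0; -0.25 0 0.4 0; -0.25 0 0.45 0; -0.25 0 0.5 0; -0.25 0 0.5 0"

```text
time: 18.32
position: [0.5875, 0.1312, 0.2967]
tcp_rot: [0.0, 1.0, 0.024, 0.0]
wrist_force: [0.9, -1.1, -1.8]
opening: 0.0251
grip_force: 62.1
```

Emit:
send_rows:
  commands: "0 0 0.03 0; 0 0 0.06 0; 0 0 0.09 0; 0 0 0.1 0; 0 0 0.1 0"

```text
time: 18.95
position: [0.5875, 0.1314, 0.2946]
tcp_rot: [0.0, 1.0, 0.024, 0.0]
wrist_force: [-2.6, -0.1, 7.4]
opening: 0.0247
grip_force: 63.5
```

Emit:
send_rows:
  commands: "0 0.3 0 0; 0 0.8 0 0; 0 1.3 0 0; 0 1.8 0 0; 0 2.3 0 0"

```text
time: 19.58
position: [0.591, 0.0637, 0.2949]
tcp_rot: [-0.001, 1.0, 0.024, 0.001]
wrist_force: [-0.2, 5.0, 6.0]
opening: 0.0248
grip_force: 63.2
```

Emit:
send_rows:
  commands: "0 0.5 0 0; 0 1 0 0; 0 1.5 0 0; 0 2 0 0; 0 2.5 0 0"

```text
time: 20.2
position: [0.5947, -0.0112, 0.2949]
tcp_rot: [-0.001, 1.0, 0.024, 0.001]
wrist_force: [1.0, 5.0, 7.0]
opening: 0.0249
grip_force: 63.2
```

```bash
python3 m4.py
```

```text
20.2 [ 0.59471201 -0.01122579  0.29493631] 0.04881271068975772 [1.03357633 4.96673122 7.04114272]
grip in bed [ 0.00122829 -0.03032234  0.29493631]
scene shard_wall 0.73 [205. 285.] [ 0.001 -0.033  0.086]
scene shard_wall 0.64 [187. 258.] [-0.052 -0.128  0.086]
scene shard_neck 0.56 [207. 266.] [ 0.028 -0.079  0.088]
scene shard_neck 0.37 [240. 376.] [0.062 0.208 0.088]
scene shard_foot 0.74 [186. 255.] [-0.047 -0.134  0.09 ]
scene shard_foot 0.46 [190. 270.] [-0.042 -0.09   0.09 ]
side shard_wall 0.62 [187. 266.] [-0.041 -0.143  0.086]
side shard_wall 0.5 [184. 272.] [-0.058 -0.164  0.086]
```

View pics/m4.png

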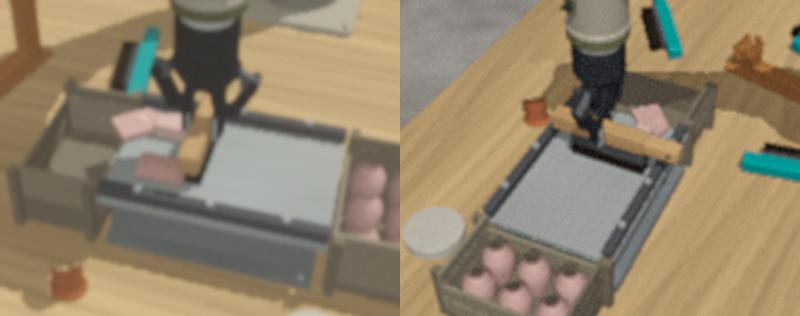

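All three pieces lie ahead of the bristles: (135,122), (165,122) and (160,168) in the scene crop. I'll keep sweeping.

Emit:
send_rows:
  commands: "0 0.5 0 0; 0 1 0 0; 0 1.5 0 0; 0 2 0 0; 0 2.5 0 0"

```text
time: 21.22
position: [0.5984, -0.0863, 0.2949]
tcp_rot: [-0.001, 1.0, 0.024, 0.001]
wrist_force: [-0.6, 6.0, 6.4]
opening: 0.0251
grip_force: 63.3
```

Emit:
send_rows:
  commands: "0 0.5 0 0; 0 1 0 0; 0 1.5 0 0; 0 2 0 0; 0 2.4 0 0"

```text
time: 21.85
position: [0.601, -0.1604, 0.2934]
tcp_rot: [0.0, 1.0, 0.023, -0.0]
wrist_force: [0.5, 1.5, -0.3]
opening: 0.0249
grip_force: 62.4
```

```bash
python3 m4.py
```

```text
21.85 [ 0.60100003 -0.16043314  0.29344774] 0.046744857690639144 [ 0.50037831  1.52377401 -0.27542196]
grip in bed [ 2.00519532e-04 -1.79658597e-01  2.93447743e-01]
scene shard_wall 0.5 [207. 228.] [ 0.054 -0.179  0.086]
scene shard_neck 0.4 [207. 222.] [ 0.059 -0.192  0.088]
scene shard_foot 0.71 [195. 244.] [-0.001 -0.151  0.09 ]
side shard_foot 0.3 [184. 261.] [-0.024 -0.145  0.09 ]
```

Emit:
send_rows:
  commands: "0 0 -0.8 0; 0 0 -2 0; 0 0 -3.2 0; 0 0 -4 0; 0 0 -4 0"

```text
time: 22.88
position: [0.6014, -0.159, 0.4153]
tcp_rot: [0.0, 1.0, 0.024, 0.002]
wrist_force: [0.3, 0.4, -4.1]
opening: 0.0246
grip_force: 62.2
```

```bash
cat > m5.py <<'E'
from h import *
B=rz(.049); fr=[]
for n in("scene","side","wrist"):
    s=sense(); im=get_image(n); c=cam(im,s)
    for l in("shard_wall","shard_neck","shard_foot"):
        for q in look_for(l,im)[:3]:
            for z in(.035,.088):
                b=(atz(c,q["location"],z)[0]-[.592,.019,0])@B
                if abs(b[0])<.11 and abs(b[1])<.28: print(n,l,round(q["conf"],2),np.round(q["location"]),b.round(3))
    u,v=proj(c,[.601,-.17,.05])[0].astype(int); u=np.clip(u,60,450); v=np.clip(v,60,320)
    fr.append(cv2.resize(im["frame"][v-60:v+60,u-60:u+60,::-1] if n!="wrist" else im["frame"][:,:,::-1],(266,266),interpolation=cv2.INTER_CUBIC))
cv2.imwrite("pics/m5.png",np.hstack(fr)); print(s["time"],s["position"])
E
python3 m5.py
```

```text
scene shard_wall 0.47 [203. 230.] [-0.017 -0.203  0.035]
scene shard_wall 0.47 [203. 230.] [ 0.038 -0.177  0.088]
scene shard_foot 0.55 [192. 244.] [-0.075 -0.182  0.035]
scene shard_foot 0.55 [192. 244.] [-0.015 -0.158  0.088]
side shard_wall 0.49 [178. 264.] [ 0.008 -0.241  0.035]
side shard_wall 0.49 [178. 264.] [-0.017 -0.183  0.088]
side shard_wall 0.41 [186. 266.] [-0.02  -0.201  0.035]
side shard_wall 0.41 [186. 266.] [-0.043 -0.145  0.088]
side shard_wall 0.39 [220. 235.] [ 0.006 -0.009  0.035]
side shard_wall 0.39 [220. 235.] [-0.019  0.036  0.088]
side shard_neck 0.66 [184. 252.] [ 0.032 -0.191  0.035]
side shard_neck 0.66 [184. 252.] [ 0.006 -0.136  0.088]
wrist shard_wall 0.95 [161. 306.] [-0.    -0.229  0.035]
wrist shard_wall 0.95 [161. 306.] [ 0.012 -0.221  0.088]
wrist shard_neck 0.6 [123. 308.] [ 0.041 -0.229  0.035]
wrist shard_neck 0.6 [123. 308.] [ 0.047 -0.221  0.088]
23.275 [ 0.60102741 -0.1594748   0.41287617]
```

View pics/m5.png

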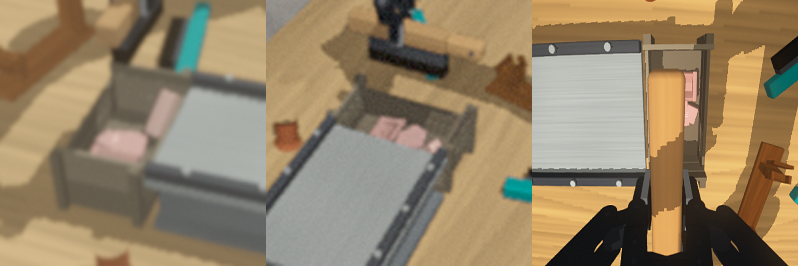

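The deck is clear and all three pieces show inside the scrap crate (side crop at (388,128), (410,133) and (435,145)), one of them leaning near the deck end. I'll move toward the rest and check that one by triangulation.

Emit:
send_rows:
  commands: "-0.2 0.7 0 0.5; -0.6 1.7 0 1.2; -1 2.8 0 2; -1.4 3.9 0 2.7; -1.6 4.6 0 2.7"

```text
time: 24.1
position: [0.5582, -0.3032, 0.4137]
tcp_rot: [0.0, 0.995, -0.096, -0.0]
wrist_force: [0.9, -0.0, -1.6]
opening: 0.0249
grip_force: 62.1
```

```bash
cat > m6.py <<'E'
from h import *
B=rz(.049)
tob=lambda W:(W-[.592,.019,0])@B
rays=[]
for n in("scene","side","wrist"):
    s=sense(); im=get_image(n); c=cam(im,s)
    f=im["frame"]; h=cv2.cvtColor(f,cv2.COLOR_RGB2HSV).astype(int); f=f.astype(int)
    pink=(f[:,:,0]-f[:,:,1]>22)&(f[:,:,2]-f[:,:,1]>-8)
    # crate window
    poly=cv2.convexHull(proj(c,box(-.09,.09,-.258,-.138,.01,.11)@B.T+[.592,.019,0]).astype(np.float32)).astype(np.int32)
    w=np.zeros((384,512),np.uint8); cv2.fillConvexPoly(w,poly,1); m=(pink&(w>0)).astype(np.uint8)
    k,lab,st,ce=cv2.connectedComponentsWithStats(m)
    for i in range(1,k):
        if st[i,4]>15: print(n,"blob",st[i].tolist(),ce[i].round(),tob(atz(c,[ce[i][::-1]],.03)[0]).round(3),tob(atz(c,[ce[i][::-1]],.07)[0]).round(3))
    P=np.argwhere(m)
    for l in("shard_wall","shard_neck","shard_foot"):
        for q in regions_of(l,im)[:4]:
            r,cc=np.array(q["location"]).astype(int)
            if w[min(r,383),min(cc,511)]: print(n,l,round(q["conf"],2),(r,cc),q["pixels"].sum(),tob(atz(c,[q["location"]],.03)[0]).round(3),tob(atz(c,[q["location"]],.07)[0]).round(3))
    if n=="wrist":
        y0,x0=P.min(0)-8; y1,x1=P.max(0)+8; g=im["frame"][max(y0,0):y1,max(x0,0):x1]
        np.save("crop.npy",g)
print(s["time"],s["position"])
E
python3 m6.py
```

```text
scene shard_wall 0.55 (np.int64(205), np.int64(231)) 199 [-0.012 -0.197  0.03 ] [ 0.029 -0.178  0.07 ]
scene shard_foot 0.64 (np.int64(192), np.int64(245)) 218 [-0.082 -0.179  0.03 ] [-0.037 -0.162  0.07 ]
side blob [258, 179, 13, 11, 49] [266. 185.] [-0.013 -0.213  0.03 ] [-0.03  -0.171  0.07 ]
side shard_wall 0.5 (np.int64(183), np.int64(265)) 91 [-0.011 -0.218  0.03 ] [-0.028 -0.175  0.07 ]
side shard_neck 0.49 (np.int64(182), np.int64(252)) 112 [ 0.034 -0.206  0.03 ] [ 0.015 -0.164  0.07 ]
wrist shard_neck 0.72 (np.int64(103), np.int64(146)) 2325 [ 0.039 -0.213  0.03 ] [ 0.039 -0.227  0.07 ]
wrist shard_foot 0.66 (np.int64(199), np.int64(132)) 1447 [-0.06  -0.161  0.03 ] [-0.049 -0.181  0.07 ]
wrist shard_foot 0.19 (np.int64(106), np.int64(144)) 2335 [ 0.037 -0.211  0.03 ] [ 0.036 -0.225  0.07 ]Traceback (most recent call last):
  File "m6.py", line 21, in <module>
    y0,x0=P.min(0)-8; y1,x1=P.max(0)+8; g=im["frame"][max(y0,0):y1,max(x0,0):x1]
          ~~~~~^^^
    return umr_minimum(a, axis, None, out, keepdims, initial, where)
ValueError: zero-size array to reduction operation minimum which has no identity
```

All three pieces triangulate inside the crate. The foot piece is leaning, at bed (-0.05, -0.17) and height about 0.056, which is within limits. Now I'll take the brush back over the rest.

Emit:
send_rows:
  commands: "-0.4 0.6 0 0; -1.1 1.6 0 0; -1.8 2.7 0.4 0; -2.5 3.6 1.1 0; -2.8 4 1.7 0"

```text
time: 25.32
position: [0.452, -0.4042, 0.362]
tcp_rot: [0.001, 0.995, -0.096, -0.0]
wrist_force: [0.5, -0.6, -3.1]
opening: 0.025
grip_force: 62.1
```

```bash
cat > m7.py <<'E'
from h import *
s=sense(); a=rot(s["tcp_rot"]); yaw=np.arctan2(a[1,0],a[0,0]); T=np.array(s["position"])-[0,0,.155]
print(s["time"],T,yaw,s["wrist_force"],s["torque"])
h=np.array([.437,-.402]); d=(T[:2]-h)@rz(-.185)[:2,:2]; print("grip rel home along/across",d)
cb=[]
for n in("scene","side","wrist"):
    im=get_image(n); c=cam(im,s)
    uv=proj(c,T)[0]
    for q in regions_of("brush_rest",im)[:2]: print(n,"rest",round(q["conf"],2),np.round(q["location"]))
    rs=regions_of("brush",im)
    if rs and n!="wrist":
        q=min(rs,key=lambda q:np.hypot(q["location"][0]-uv[1],q["location"][1]-uv[0])); cb.append((c,q["pixels"]))
def bb(p):
    M=rz(yaw)@R.from_euler('y',p[0]).as_matrix(); o=T-M@np.array([p[1],0,p[2]])
    return [b@M.T+o for b in(box(-.112,.09,-.013,.013,0,.028),box(-.06,.06,-.011,.011,-.040,0))]
p,v=fit(bb,[.1,.012,.02],cb,(.1,.01,.005)); print("pitch,g,z",p,v)
M=rz(yaw)@R.from_euler('y',p[0]).as_matrix(); print("origin",T-M@np.array([p[1],0,p[2]]))
E
python3 m7.py
```

```text
25.325 [ 0.4520106  -0.40415236  0.20702596] -0.19226712558775494 [ 0.54244737 -0.63728869 -3.09890331] [ 0.04950651 -0.00278124  0.01132047]
grip rel home along/across [0.01515038 0.00064552]
scene rest 0.83 [166. 196.]
side rest 0.68 [166. 330.]
wrist rest 0.67 [ 86. 266.]
pitch,g,z [-0.00853702  0.01350433  0.01813745] 0.7428963323993909
origin [ 0.43890757 -0.40160157  0.18877389]
```

Emit:
send_rows:
  commands: "0 0 0.5 0; 0 0 1 0; 0 0 1.5 0; 0 0 1.8 0; 0 0 1.9 0"

```text
time: 26.4
position: [0.4546, -0.4017, 0.3049]
tcp_rot: [-0.0, 0.996, -0.094, -0.0]
wrist_force: [0.0, -0.5, -1.4]
opening: 0.025
grip_force: 62.1
```

Emit:
send_rows:
  commands: "0 0 0.1 0; 0 0 0.2 0; 0 0 0.3 0; 0 0 0.4 0; 0 0 0.4 0"

```text
time: 27.02
position: [0.455, -0.4018, 0.2942]
tcp_rot: [0.0, 0.996, -0.094, 0.001]
wrist_force: [1.8, -0.1, 3.1]
opening: 0.0251
grip_force: 62.8
```

Emit:
send_rows:
  commands: "0 0 -0.1 0; -0.08 0.1 -0.1 0; -0.08 0.1 0.05 0; -0.08 0.1 0.15 0; -0.08 0.1 0.2 0"

```text
time: 27.65
position: [0.452, -0.4045, 0.2881]
tcp_rot: [0.001, 0.996, -0.094, 0.001]
wrist_force: [0.8, -2.1, 5.0]
opening: 0.0247
grip_force: 63.5
```

Emit:
send_rows:
  commands: "0 0 0.07 0; 0 0 0.14 0; 0 0 0.21 0; 0 0 0.28 0; 0 0 0.28 0"

```text
time: 28.28
position: [0.4519, -0.404, 0.279]
tcp_rot: [-0.0, 0.996, -0.094, 0.0]
wrist_force: [3.6, -0.7, 2.9]
opening: 0.025
grip_force: 63.9
```

It is pivoting in the grip at low force, so I'll keep lowering toward the home height.

Emit:
send_rows:
  commands: "0 0 0.1 0; 0 0 0.2 0; 0 0 0.3 0; 0 0 0.4 0; 0 0 0.5 0"

```text
time: 28.9
position: [0.4532, -0.4042, 0.2655]
tcp_rot: [0.001, 0.996, -0.094, 0.002]
wrist_force: [10.0, -1.6, 8.0]
opening: 0.0248
grip_force: 66.2
```

Emit:
send_rows:
  commands: "0 0 0.08 0; 0 0 0.16 0; 0 0 0.24 0; 0 0 0.3 0; 0 0 0.3 0"

```text
time: 29.52
position: [0.4543, -0.4042, 0.2572]
tcp_rot: [0.001, 0.996, -0.093, 0.004]
wrist_force: [12.2, -3.2, 7.4]
opening: 0.025
grip_force: 67.8
```

```bash
python3 m7.py
```

```text
29.525 [ 0.4542848  -0.4041732   0.10216876] -0.1868096216714308 [12.2065299  -3.15368521  7.41524368] [-0.45808238 -2.16609675  0.01019339]
grip rel home along/across [0.01738961 0.00104337]
scene rest 0.57 [168. 193.]
scene rest 0.47 [295. 341.]
side rest 0.9 [169. 330.]
wrist rest 0.88 [105. 270.]
pitch,g,z [0.40917188 0.01258926 0.01727041] 0.6963793063875692
origin [ 0.43618424 -0.40075195  0.09133265]
```

Emit:
send_rows:
  commands: "0.05 0 0.06 0; 0.1 0 0.12 0; 0.1 0 0.15 0; 0.1 0 0.15 0; 0.1 0 0.15 0"

```text
time: 30.6
position: [0.4562, -0.4047, 0.2518]
tcp_rot: [0.001, 0.996, -0.094, 0.002]
wrist_force: [9.3, -2.3, 5.1]
opening: 0.0249
grip_force: 68.5
```

Emit:
send_rows:
  commands: "0 0 0 0; 0 0 0 0; 0 0 0 0; 0 0 0 0; 0 0 0 0"
  fingers: 34

```text
time: 31.22
position: [0.4547, -0.4048, 0.2508]
tcp_rot: [-0.0, 0.996, -0.094, -0.0]
wrist_force: [-0.1, 0.7, 0.2]
opening: 0.0337
grip_force: 0.0
```

```bash
cat > m8.py <<'E'
from h import *
s=sense(); print(s["time"],s["position"],s["wrist_force"])
cb=[]
for n in("scene","side","wrist"):
    s=sense(); im=get_image(n); c=cam(im,s); uv=proj(c,[.437,-.402,.095])[0]
    rs=regions_of("brush",im)
    q=min(rs,key=lambda q:np.hypot(q["location"][0]-uv[1],q["location"][1]-uv[0])); cb.append((c,q["pixels"])); print(n,q["conf"],np.round(q["location"]),uv.round())
    print(" home iou",iou(sil(c,brushboxes([.437,-.402,-.185])),q["pixels"]))
for k in ((0,1),(2,),(0,1,2)): print(k,fit(brushboxes,[.437,-.402,-.185],[cb[i] for i in k]))
g=lambda p:brushboxes([.437+p[0]*.983,-.402-p[0]*.184,-.185],pitch=p[1],z=p[2],bl=.04)
print("along,pitch,z",fit(g,[0,.42,.088],cb,(.01,.05,.005)))
E
python3 m8.py
```

```text
31.225 [ 0.45465471 -0.4048117   0.25075776] [-0.08253824  0.74415819  0.18366664]
scene 0.72 [160. 188.] [187. 147.]
 home iou 0.5639024390243902
side 0.89 [157. 332.] [328. 151.]
 home iou 0.6933962264150944
wrist 0.8 [233. 255.] [261. 311.]
 home iou 0.8442100637222588
(0, 1) (array([ 0.43912684, -0.40061608, -0.27138594]), np.float64(0.6441954796613452))
(2,) (array([ 0.4384821 , -0.40099685, -0.18591511]), np.float64(0.9046061904493432))
(0, 1, 2) (array([ 0.43869926, -0.40104125, -0.17942206]), np.float64(0.723538927997783))
along,pitch,z (array([0.00183033, 0.45780604, 0.0835711 ]), np.float64(0.7085031415424101))
```

Released, and the brush measures home to within about 2 mm. I'll open wider, retreat and check again.

Emit:
send_rows:
  commands: "0 0 0 0; 0 0 0 0; 0 0 0 0; 0 0 0 0; 0 0 0 0"
  fingers: 60

```text
time: 32.15
position: [0.4547, -0.4048, 0.2508]
tcp_rot: [0.0, 0.996, -0.094, 0.0]
wrist_force: [-0.3, 0.2, 0.2]
opening: 0.0599
grip_force: 0.0
```

Emit:
send_rows:
  commands: "0 0 -0.5 0; 0 0 -1.5 0; 0 0 -3 0; 0 0 -4.5 0; 0 0 -5 0"

```text
time: 32.78
position: [0.4551, -0.4048, 0.4053]
tcp_rot: [0.002, 0.996, -0.094, 0.002]
wrist_force: [-0.4, -0.0, -0.9]
opening: 0.0602
grip_force: 0.0
```

```bash
python3 m8.py; sed -i '/n=="wrist"/,/np.save/d' m6.py; python3 m6.py
```

```text
32.775 [ 0.45506212 -0.40480287  0.40528367] [-0.41413507 -0.0149593  -0.90626116]
scene 0.95 [153. 191.] [187. 147.]
 home iou 0.8382066276803118
side 0.77 [155. 327.] [328. 151.]
 home iou 0.8360849056603774
wrist 0.7 [204. 256.] [260. 199.]
 home iou 0.8439176543980037
(0, 1) (array([ 0.43860124, -0.39889275, -0.22346175]), np.float64(0.8560534171323937))
(2,) (array([ 0.44162304, -0.4017127 , -0.19246025]), np.float64(0.9120736610037609))
(0, 1, 2) (array([ 0.43807706, -0.40008734, -0.19025698]), np.float64(0.8630492930350181))
along,pitch,z (array([0.00262743, 0.44708465, 0.08288409]), np.float64(0.8505746607523265))
scene shard_wall 0.75 (np.int64(205), np.int64(229)) 204 [-0.012 -0.205  0.03 ] [ 0.029 -0.186  0.07 ]
scene shard_neck 0.54 (np.int64(205), np.int64(223)) 79 [-0.004 -0.219  0.03 ] [ 0.037 -0.199  0.07 ]
scene shard_foot 0.54 (np.int64(191), np.int64(245)) 183 [-0.085 -0.179  0.03 ] [-0.04  -0.161  0.07 ]
side blob [262, 180, 10, 11, 35] [267. 185.] [-0.019 -0.211  0.03 ] [-0.036 -0.169  0.07 ]
side shard_wall 0.57 (np.int64(184), np.int64(267)) 112 [-0.02  -0.216  0.03 ] [-0.037 -0.174  0.07 ]
side shard_neck 0.68 (np.int64(182), np.int64(251)) 118 [ 0.04  -0.205  0.03 ] [ 0.02  -0.163  0.07 ]
wrist shard_wall 0.68 (np.int64(68), np.int64(22)) 1786 [-0.007 -0.208  0.03 ] [-0.015 -0.235  0.07 ]
wrist shard_wall 0.48 (np.int64(27), np.int64(12)) 960 [ 0.03  -0.214  0.03 ] [ 0.018 -0.24   0.07 ]
wrist shard_neck 0.96 (np.int64(27), np.int64(14)) 963 [ 0.03  -0.217  0.03 ] [ 0.017 -0.242  0.07 ]
wrist shard_foot 0.89 (np.int64(121), np.int64(10)) 983 [-0.053 -0.172  0.03 ] [-0.056 -0.203  0.07 ]
33.475 [ 0.45474146 -0.40477688  0.40063922]
```

```bash
python3 -c "
from rig import *
print(sign_off())"
```

```text
the job is handed in; nothing more can be done
None
```

I swept all three pieces into the scrap crate and laid the brush back in its rest, handle up the slope and within about 5 mm of home by my camera fit. I handed the job in at about 33.5 s on the robot's clock, and the hand-in returned no verdict.

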